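# Hold a spring clip open over a display board

## Robot

A 7-joint arm with a two-finger parallel gripper is mounted at the origin on a cart in front of the work surface, level with it; the furniture and walls round the work are solid. World frame = base frame: x ahead of the robot, y to its left, z up, the work surface at z = 0. Lengths are in mm, angles in degrees, forces in N, time in s.
With the tool pointing down it reaches from about 425 to 950 mm from the base axis. Payload 16.7 kg.
Tool frame: the origin (TCP) lies between the finger pads; the fingertips stand 19 mm ahead of it and the grasp point (between the pads) is the TCP (robot.tcp_to_tips is the z of the fingertips in the tool frame, in mm); z points along the fingers, y is the line along which they close (so a half turn about z gives the same grasp; the last joint's range is limited). The gripper opens to 94 mm and grips with 3 to 60 N. Pads are 16 mm wide; open, the fingers measure 119 mm over their backs; the gripper's body (75 mm by 177 mm) begins 78 mm behind the grasp point.
Start: joints at [55.434, 24.414, 4.234, 92.017, -1.954, 63.644, -3.845], TCP at [295.874, -606.658, 224.467] pointing down, gripper open.
Joint ranges: [-163.25, 163.25], [-28.42, 122.38], [-70.27, 78.77], [12.13, 141.07], [-58.53, 238.53], [9.26, 117.41], [-156.51, 156.51]. Speed limits (degrees/s): [108.29, 108.29, 136.94, 136.94, 172.46, 172.46, 172.46].

## Interface

Orientations are given as a 3x3 rotation matrix whose columns are the frame's x, y, z axes.
In Python, from station import robot gives the robot as it stands.
- The arm moves only by the shell command python3 -m pendant 'ROWS' [FORCE]. ROWS is a JSON object whose one key "moves" holds a list of rows, each a list of 7 numbers: the shift along the tool's x, y, z in m, then the turn, a rotation vector about the tool's x, y, z in rad, then the finger opening in m, from 0 to 0.094. In form: {"moves": [[x, y, z, ax, ay, az, hand], ...]}. A call has 1 to 5 rows; each row shifts and turns the commanded pose from where the row before left it, along the tool's axes as they then stand; what a row does not reach is not made up. A row lasts 1/10 s, in which the tool goes at most 50 mm and 8.59 degrees, less where a joint would pass 70% of its speed; a pose out of reach is approached as far as the arm can. A call is refused whole if a number of a shift passes 0.05 or a number of a turn 0.15, either way. A call with a gripper value outside its range is refused whole. The fingers move at their own pace and stop on an object; FORCE is the grip in N (left out, the last holds). Time passes only in rows, so rows that do not move let the fingers close. It gives the time, the measured TCP pose, the force, the opening and the grip force at its end, in the units of the state.
- robot.observe(): the state, without advancing time (a new reading comes with each control period).
- robot.capture(name): name is "scene" or "top"; returns a dict with "color" (400x640x3 uint8, red, green, blue), "mtx" (3x3 intrinsics, pixels), "extrinsics" (4x4, takes a point from camera to world coordinates). Camera axes: x right, y up, looking along -z (the intrinsics and any distortion apply to the point x, -y, -z); pixel columns grow to the right and rows downward; lengths in mm; the calibration is good to about 2 mm. A picture is of the moment at which its call begins. There is no depth.
- robot.hand_in(): hands the job in; it is judged then, once.
Trained networks look in the newest picture that a camera, given by its name, has taken for a name from the list of things; names that differ only in an ending like _2 or _b are one class to them, and where a whole thing is asked for, a point or a joint stands for the part that bears it (a point fixed in the world has none). Each returns a list of dicts, best first, with "score" (0 to 1); they miss things now and then, are a little off and sometimes report something else, mostly with a low value. They report only what shows in the picture. A call takes as long as a camera call.
- robot.silhouettes(camera, label): "pixels" (400x640 bool, what is visible of it).
- robot.pinpoint(camera, label): "position" ([x, y, z] in mm, in world coordinates, good to about 4 mm: a listed point, or the origin of a listed thing).
The state is a dict: "clock": time; "qpos": joint angles; "joint_vel": joint speeds; "joint_torque": joint torques, N m; "tcp_pos": TCP position; "ee_rot": TCP orientation; "contact_force": force on the tool from outside, world axes, zero at the start; "ft_torque": the same for the moment, N m; "finger_gap": finger opening in mm; "finger_force": force on a finger pad.
Only numpy, scipy, OpenCV 4.12 (cv2) and the standard library are available. Lean on these libraries where they do the work, as an engineer would, in place of code of your own. Each camera call takes 0.05 s, during which the arm holds its last target. There are 200 camera calls.

## Task

I want to slip a drawing under a clip on the board. First turn the knob of the display stand until its white pointer stands at the red mark, which brings the board round to face me. Then squeeze the blue spring clip open, take it off the rim of the grey tray, and keep it squeezed wide open astride the middle of the board's top edge, one jaw in front and one behind, with both jaws clear of the board and never biting it. Finish while still holding it there like that; leave the black clip and the other things on the bench alone.

Things in the scene. Friction and masses are not known exactly. Their poses are not given: they have to be found in the camera images.
- stand: Grey display stand fixed to the bench: flat housing 22 mm high, 90 mm wide (114 mm round under the turntable), rounded ends. Origin on the bench under the turntable's axis; x points from the knob to the turntable, whose axes are 145 mm apart. A belt inside makes the turntable follow the knob one to one, in the same direction.
- knob (a joint): Angle of the black knob (rad), growing anticlockwise seen from above; stays where it is left (friction about 0.06 N m in all). The dial has black ticks every 15 degrees from 0 to 2.09; the red mark is at 1.309 rad (75 degrees). The knob starts 0.7 to 1.3 rad short of the mark.
- knob_grip (a point): Point to grip on the knob's axis, 51.5 mm above the bench. The knob has a black bar 44 mm long, 13 mm wide, whose top is 63.5 mm above the bench and which stands 29 mm above its round skirt; x runs along the bar to the end with the white pointer, z up.
- board_edge (a point): Middle of the top edge of the wooden board (118 mm wide, 6 mm thick) that stands on the turntable, 124 mm above the bench. x along the edge, y square to the board's faces, z up. The board stands clear for 70 mm below its top edge and swings within 60 mm of the turntable's axis.
- tray: Grey open tray, fixed, 74 x 130 x 52 mm (x, y, height), walls 5 mm. Origin under its centre. The clips are parked on the rim of its -x wall, 60 mm apart, either one on the left.
- clip_pivot (a point): Pivot of the blue clip; parked it is 56 mm above the bench, its 7 mm pin on the rim, over the middle of the tray's wall. Handles end in rolled grips 12 mm thick, 20 mm long: parked, 46 mm above the pivot and 60 mm apart over their outsides; at the stop, 51 mm above it and 29 mm apart over their outsides. Jaw ends are 42 mm below the pivot (39 mm when wide open).
- clip_jaw (a joint): Opening of the blue clip (rad): 0 as parked on the 5 mm wall, negative when shut, 0.62 at the stop, where the jaws gape about 29 mm. A spring closes it: about 5 N on each handle grip to start, about 9 N at the stop.
- clip_tip_a (a point): Inner face of the blue clip's jaw pad on the +y side, 6 mm above the jaw's end.
- clip_tip_b (a point): Inner face of the blue clip's jaw pad on the -y side, 6 mm above the jaw's end.
- spare_pivot (a point): Pivot of the black clip of the same shape, parked on the same rim; it stays there.
- paste: Blue and white jar, 55 mm across, 54 mm high, standing; origin under its centre.
- marker: White and blue marker pen, 17 x 135 x 16 mm, lying; origin under its centre.
- clip: Blue spring clip with orange pads: two levers on a pivot, like a clothes peg, 20 mm wide, about 55 g. Origin on the pivot; z towards the handles (up), y the way it opens, x across its width. The axes belong to one lever, so they tilt about x by half the opening while it is squeezed. Nothing may come closer than 4 mm below the pivot.
- turntable: The turntable with its board; origin on its axis, axes as board_edge.

How it is judged (in metres and radians):
On the way, in this order (a step that is already met when the one before it is completed fails the run):
1. the knob's pointer stands at the red mark (within 5 degrees) while the blue clip is still parked (value of joint knob between 1.219 and 1.399 rad and distance of clip_pivot from where it was at the start of the episode below 0.02 m), for 0.3 s.
2. the blue clip is squeezed open and lifted off the tray (value of joint clip_jaw above 0.35 rad and height (world z) of clip_pivot above 0.095 m and contact force between clip and the fingers above 1 N and contact force between clip and tray below 0.2 N), for 0.2 s.
At the end, for the whole second after the job is handed in: Knob within 0.09 rad of the red mark; blue clip held, open at least 0.42 rad and still, touching neither board nor tray; pivot within 20 mm of the middle along the edge; one jaw pad each side, at least 6 mm from the board's middle plane and 8 mm below its top edge (value of joint knob between 1.219 and 1.399 rad and x of clip_pivot in the frame of board_edge between -0.02 and 0.02 m and z of each of clip_tip_a, clip_tip_b in the frame of board_edge below -0.008 m and ((y of clip_tip_a in the frame of board_edge above 0.006 m and y of clip_tip_b in the frame of board_edge below -0.006 m) or (y of clip_tip_a in the frame of board_edge below -0.006 m and y of clip_tip_b in the frame of board_edge above 0.006 m)) and value of joint clip_jaw above 0.42 rad and contact force between clip and the fingers above 2 N and contact force between clip and turntable below 0.3 N and contact force between clip and tray below 0.2 N and linear speed of clip below 0.03 m/s); the arm keeps its last pose, push and grip.
It fails at once if the clip bites the board (distance between clip_pivot and board_edge below 0.06 m and z of clip_tip_a in the frame of board_edge below -0.008 m and value of joint clip_jaw below 0.15 rad).
It fails at once if the black clip is disturbed (distance of spare_pivot from where it was at the start of the episode above 0.015 m).
It fails at once if the jar is pushed away (distance of paste from where it was at the start of the episode above 0.03 m).
It fails at once if the marker pen is pushed away (distance of marker from where it was at the start of the episode above 0.03 m).
It also fails if it takes over 48 s, if anything falls off the work surface, if the arm or the gripper's body presses on something with over 40 N, if the wrist force passes 120 N, or if a joint passes its speed limit or range.

## Working session

There is one attempt and no reset: what is moved stays moved. The work goes in short steps, Python scripts to look and compute and a shell command to move; the robot and the scene stay as the last step left them, time stands still between calls to the robot, and variables do not carry over. Pictures are saved under pics/ and viewed, at most 10 in all, crops included, and the job is handed in when it is done.

```bash
mkdir -p pics; ls; python3 - <<'E'
from station import robot
import cv2,numpy as np
s=robot.observe();print(s['clock'],s['tcp_pos'],np.round(s['ee_rot'],3).tolist(),s['finger_gap'])
for c in ("scene","top"):
    d=robot.capture(c);cv2.imwrite(f'pics/{c}0.png',d['color'][:,:,::-1])
    print(c,np.round(d['extrinsics'],3).tolist(),d['mtx'].tolist(),d.keys())
    for n in ["stand","knob_grip","board_edge","tray","clip_pivot","clip_tip_a","clip_tip_b","spare_pivot","paste","marker","turntable"]:
        print(n,[(np.round(r['position']).tolist(),round(r['score'],2)) for r in robot.pinpoint(c,n)][:3])
E
```

```text
pics
0.0 [ 295.69241141 -606.306898    223.76128422] [[0.899, 0.438, -0.001], [0.438, -0.899, 0.001], [-0.0, -0.001, -1.0]] 93.86593120332869
scene [[0.887, 0.199, -0.418, 70.392], [-0.462, 0.351, -0.814, -1013.003], [-0.015, 0.915, 0.403, 470.051], [0.0, 0.0, 0.0, 1.0]] [[364.06317365604747, 0.0, 316.0025574508836], [0.0, 364.06317365604747, 197.40401178829515], [0.0, 0.0, 1.0]] dict_keys(['color', 'mtx', 'extrinsics'])
stand [([609.0, -361.0, -1.0], 0.82)]
knob_grip [([509.0, -467.0, 55.0], 0.6)]
board_edge [([610.0, -359.0, 126.0], 0.96)]
tray [([407.0, -235.0, -1.0], 0.96)]
clip_pivot [([377.0, -200.0, 58.0], 0.61)]
clip_tip_a [([371.0, -200.0, 15.0], 0.72), ([382.0, -196.0, 18.0], 0.61)]
clip_tip_b [([371.0, -200.0, 15.0], 0.72), ([382.0, -196.0, 18.0], 0.61)]
spare_pivot [([370.0, -253.0, 53.0], 0.56)]
paste [([312.0, -383.0, -1.0], 0.73), ([372.0, -254.0, 54.0], 0.67)]
marker [([266.0, -230.0, -2.0], 0.5)]
turntable [([613.0, -356.0, 23.0], 0.93), ([376.0, -198.0, 17.0], 0.38)]
top [[0.007, 0.992, -0.126, 331.647], [-1.0, 0.007, 0.001, -331.771], [0.002, 0.126, 0.992, 1078.088], [0.0, 0.0, 0.0, 1.0]] [[481.9749270623341, 0.0, 311.77478941428546], [0.0, 481.9749270623341, 201.2866403938761], [0.0, 0.0, 1.0]] dict_keys(['color', 'mtx', 'extrinsics'])
stand [([616.0, -362.0, 3.0], 0.8)]
knob_grip [([510.0, -460.0, 52.0], 0.56)]
board_edge [([612.0, -361.0, 125.0], 0.71)]
tray []
clip_pivot [([381.0, -198.0, 55.0], 0.54)]
clip_tip_a [([512.0, -462.0, 53.0], 0.68), ([380.0, -198.0, 24.0], 0.61), ([386.0, -198.0, 21.0], 0.48)]
clip_tip_b [([512.0, -462.0, 53.0], 0.68), ([380.0, -198.0, 24.0], 0.61), ([386.0, -198.0, 21.0], 0.48)]
spare_pivot [([373.0, -257.0, 59.0], 0.57), ([514.0, -461.0, 54.0], 0.56)]
paste [([311.0, -385.0, 4.0], 0.67)]
marker [([271.0, -225.0, -0.0], 0.69), ([408.0, -236.0, 2.0], 0.28)]
turntable [([612.0, -358.0, 23.0], 0.75), ([608.0, -360.0, 124.0], 0.74)]
```

View pics/scene0.png

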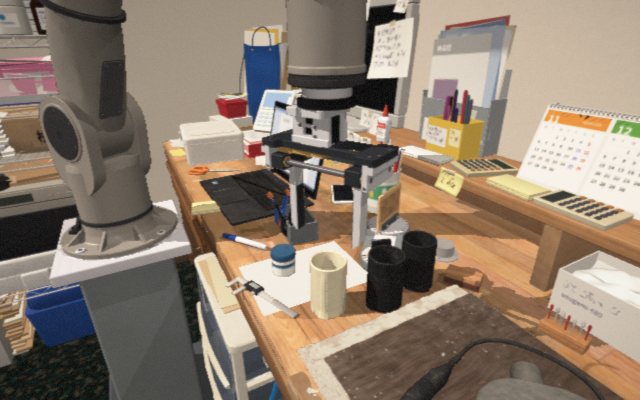

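```bash
python3 -c "
import cv2
a=cv2.imread('pics/top0.png');cv2.imwrite('pics/top0c.png',cv2.resize(a[140:380,200:520],None,fx=2.5,fy=2.5,interpolation=cv2.INTER_CUBIC))"
```

```text
(no output)
```

View pics/top0.png

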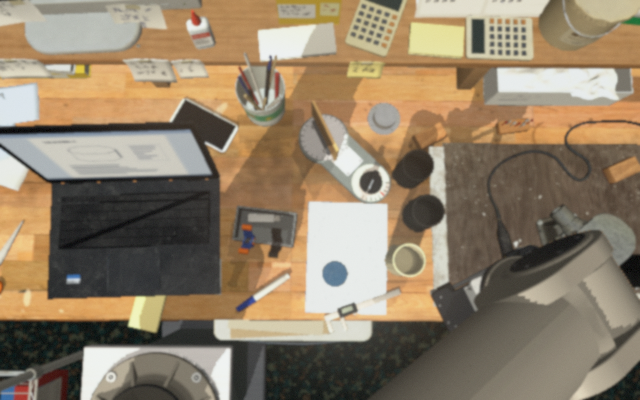

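Top view: board and turntable at about (322,135), knob at (370,182), blue clip (248,237), black clip (277,243) on the tray's near wall. There are tall black cups at (412,168) and (423,213), jar (335,273), marker (263,291). I'll zoom in on the knob and clips.

```bash
python3 -c "
import cv2,numpy as np
a=cv2.imread('pics/top0.png')
k=cv2.resize(a[150:215,335:435],(800,520),interpolation=cv2.INTER_CUBIC)
cv2.imwrite('pics/k.png',k)
c=cv2.resize(a[90:165,290:365],(395,395),interpolation=cv2.INTER_CUBIC)
t=cv2.resize(a[200:275,228:303],(395,395),interpolation=cv2.INTER_CUBIC)
cv2.imwrite('pics/ct.png',np.hstack([c,t]))"
```

```text
(no output)
```

View pics/k.png

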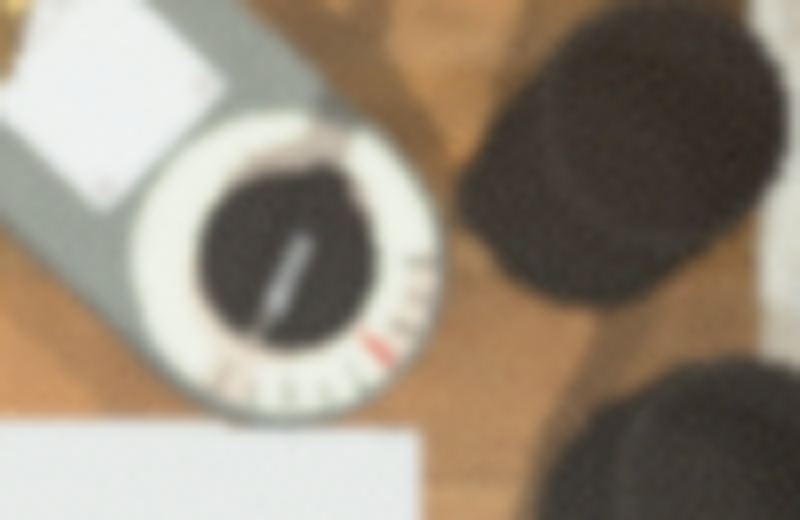

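View pics/ct.png

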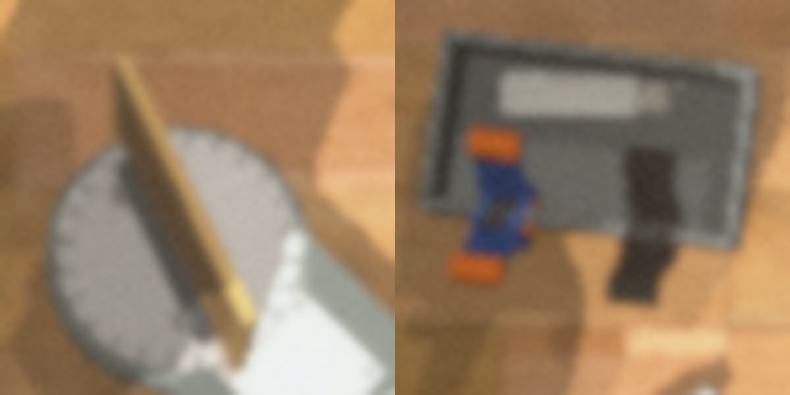

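Pointer is the white stripe in the dark knob: it runs from (305,240) to its end at (262,335) in the crop. The red mark is at (380,350), so it needs about 70° anticlockwise. Clip handles are at (495,145) and (478,268). Next I'll put these through the calibration.

```bash
cat > h.py <<'E'
from station import robot
import numpy as np
np.set_printoptions(precision=1,suppress=True)
def ray(d,u,v,z):
    K=d['mtx'];E=d['extrinsics']
    r=E[:3,:3]@np.array([(u-K[0,2])/K[0,0],-(v-K[1,2])/K[1,1],-1.]);o=E[:3,3]
    return o+r*(z-o[2])/r[2]
def ang(a,b):return np.degrees(np.arctan2(b[1]-a[1],b[0]-a[0]))
def go(p,yaw=None):
    s=robot.observe();R=np.array(s['ee_rot'])
    print('t',round(s['clock'],2),'tcp',s['tcp_pos'],'gap',round(s['finger_gap'],1),'ff',np.round(s['finger_force'],1),'f',s['contact_force'])
    print('z axis',np.round(R[:,2],3),'yaw of y',np.degrees(np.arctan2(R[1,1],R[0,1])))
    if p is not None:print('shift tool mm',R.T@(np.array(p)-s['tcp_pos']))
    if yaw is not None:
        d=(yaw-np.degrees(np.arctan2(R[1,1],R[0,1]))+90)%180-90
        print('tool z turn rad',np.round(-np.radians(d),3))
E
python3 - <<'E'
from h import *
d=robot.capture('top')
k=lambda x,y,z:ray(d,335+x/8,150+y/8,z)
c=k(287,265,22);print('dial centre',c,'knob top c',k(288,262,40))
print('pointer',k(305,240,63.5),k(262,335,63.5),ang(k(305,240,63.5),k(262,335,63.5)))
print('red',ang(c,k(380,350,22)))
t=lambda x,y,z:ray(d,228+(x-395)*75/395,200+y*75/395,z)
print('handles',t(495,145,102),t(478,268,102),ang(t(478,268,102),t(495,145,102)))
print('wall',t(425,205,52),t(735,245,52),ang(t(425,205,52),t(735,245,52)))
go([510,-463,100],65.6)
E
```

```text
dial centre [ 507.8 -464.3   22. ] knob top c [ 505.7 -462.3   40. ]
pointer [ 507.7 -463.9   63.5] [ 482.  -452.2   63.5] 155.57906363090075
red -132.7811571955954
handles [ 401.4 -202.3  102. ] [ 354.3 -196.9  102. ] -6.495384128734428
wall [ 380.6 -168.    52. ] [ 365.4 -293.2   52. ] -96.91086360062125
t 1.25 tcp [ 295.9 -606.7  224.4] gap 94.1 ff 0.0 f [-0.5 -0.4 -0.5]
z axis [ 0.  0. -1.] yaw of y -64.00251417052537
shift tool mm [255.4 -35.3 124.5]
tool z turn rad 0.88
```

```bash
python3 -m pendant '{"moves":[[0.042,-0.006,0,0,0,0,0.05],[0.042,-0.006,0,0,0,0,0.05],[0.042,-0.006,0,0,0,0,0.05],[0.042,-0.006,0,0,0,0,0.05],[0.042,-0.006,0,0,0,0,0.05]]}' 20
python3 -m pendant '{"moves":[[0.042,-0.005,0,0,0,0,0.05],[0,0,0.02,0,0,0.147,0.05],[0,0,0.02,0,0,0.147,0.05],[0,0,0.02,0,0,0.147,0.05],[0,0,0.02,0,0,0.147,0.05]]}'
python3 -m pendant '{"moves":[[0,0,0.02,0,0,0.147,0.05],[0,0,0.02,0,0,0.147,0.05],[0,0,0,0,0,0,0.05],[0,0,0,0,0,0,0.05]]}'
python3 - <<'E'
from h import *
go([508,-464,57],65.6)
E
```

```text
clock: 1.75
tcp_pos: [472.7, -486.6, 224.6]
ee_rot: [[0.899, 0.438, 0.0], [0.438, -0.899, -0.0], [0.0, 0.0, -1.0]]
contact_force: [0.8, 0.8, -0.0]
finger_gap: 57.3
finger_force: 0.0
clock: 2.25
tcp_pos: [507.1, -464.7, 143.7]
ee_rot: [[0.99, -0.14, 0.0], [-0.14, -0.99, -0.0], [0.0, 0.0, -1.0]]
contact_force: [0.1, 0.7, 0.0]
finger_gap: 50.4
finger_force: 0.0
clock: 2.65
tcp_pos: [507.2, -464.6, 104.8]
ee_rot: [[0.912, -0.411, -0.0], [-0.411, -0.912, 0.0], [-0.0, 0.0, -1.0]]
contact_force: [0.9, 0.4, 0.1]
finger_gap: 49.9
finger_force: 0.0
t 2.65 tcp [ 507.2 -464.6  104.8] gap 49.9 ff 0.0 f [0.9 0.4 0.1]
z axis [-0.  0. -1.] yaw of y -114.26036218114417
shift tool mm [ 0.5 -0.9 47.8]
tool z turn rad 0.002
```

```bash
python3 -m pendant '{"moves":[[0,0,0.02,0,0,0,0.05],[0,0,0.018,0,0,0,0.05],[0,0,0.01,0,0,0,0.05],[0,0,0,0,0,0,0.03],[0,0,0,0,0,0,0.0]]}' 25
python3 -m pendant '{"moves":[[0,0,0,0,0,0,0],[0,0,0,0,0,0,0],[0,0,0,0,0,0,0],[0,0,0,0,0,0,0]]}'
```

```text
clock: 3.15
tcp_pos: [507.4, -465.2, 57.5]
ee_rot: [[0.91, -0.414, 0.001], [-0.414, -0.91, -0.0], [0.001, 0.0, -1.0]]
contact_force: [1.0, -0.0, 0.0]
finger_gap: 37.2
finger_force: 0.0
clock: 3.55
tcp_pos: [508.4, -462.9, 57.2]
ee_rot: [[0.91, -0.414, 0.001], [-0.414, -0.91, 0.002], [0.0, -0.002, -1.0]]
contact_force: [1.5, 9.5, 8.9]
finger_gap: 13.1
finger_force: 25.0
```

```bash
python3 -m pendant '{"moves":[[0,-0.002,0,0,0,0,0],[0,0,0,0,0,-0.1,0],[0,0,0,0,0,-0.125,0],[0,0,0,0,0,-0.125,0],[0,0,0,0,0,-0.125,0]]}'
python3 -m pendant '{"moves":[[0,0,0,0,0,-0.125,0],[0,0,0,0,0,-0.125,0],[0,0,0,0,0,-0.125,0],[0,0,0,0,0,-0.125,0],[0,0,0,0,0,-0.125,0]]}'
python3 -m pendant '{"moves":[[0,0,0,0,0,-0.1,0],[0,0,0,0,0,-0.05,0],[0,0,0,0,0,0,0],[0,0,0,0,0,0,0],[0,0,0,0,0,0,0]]}'
python3 - <<'E'
from h import *
go(None)
E
```

```text
clock: 4.05
tcp_pos: [508.2, -463.7, 57.3]
ee_rot: [[0.999, 0.052, 0.001], [0.052, -0.999, -0.001], [0.001, 0.002, -1.0]]
contact_force: [0.4, -2.7, 0.5]
finger_gap: 12.8
finger_force: 25.0
clock: 4.55
tcp_pos: [508.7, -465.0, 57.4]
ee_rot: [[0.78, 0.626, 0.003], [0.626, -0.78, -0.003], [-0.0, 0.004, -1.0]]
contact_force: [5.4, -9.9, -5.7]
finger_gap: 12.7
finger_force: 25.0
clock: 5.05
tcp_pos: [508.9, -465.2, 57.3]
ee_rot: [[0.681, 0.732, 0.003], [0.732, -0.681, -0.004], [-0.001, 0.005, -1.0]]
contact_force: [6.5, -9.1, -6.1]
finger_gap: 13.0
finger_force: 25.0
t 5.05 tcp [ 508.9 -465.2   57.3] gap 13.0 ff 25.0 f [ 6.5 -9.1 -6.1]
z axis [ 0. -0. -1.] yaw of y -42.951116255460036
```

Release, rise well clear, then check the pointer and the board.

```bash
python3 -m pendant '{"moves":[[0,0,0,0,0,0,0.05],[0,0,0,0,0,0,0.05],[0,0,0,0,0,0,0.05],[0,0,0,0,0,0,0.05],[0,0,-0.03,0,0,0,0.05]]}'
python3 -m pendant '{"moves":[[0,0,-0.05,0,0,0,0.05],[0,0,-0.05,0,0,0,0.05],[0,0,-0.05,0,0,0,0.075],[-0.05,0,0,0,0,0,0.075],[-0.05,0,0,0,0,0,0.075]]}'
python3 -m pendant '{"moves":[[-0.05,0,0,0,0,0,0.075],[-0.05,0,0,0,0,0,0.075]]}'
python3 - <<'E'
from h import *
import cv2
d=robot.capture('top');a=d['color'][:,:,::-1]
k=cv2.resize(a[150:215,335:435],(400,260),interpolation=cv2.INTER_CUBIC)
cv2.imwrite('pics/k2.png',np.vstack([cv2.resize(a[150:215,335:435],(800,520),interpolation=cv2.INTER_CUBIC)]))
cv2.imwrite('pics/b2.png',cv2.resize(a[90:230,220:400],(720,560),interpolation=cv2.INTER_CUBIC))
go(None)
for c in ('top','scene'):
    robot.capture(c)
    for n in ("board_edge","clip_pivot","turntable","knob_grip","tray"):
        print(c,n,[(np.round(r['position']),round(r['score'],2)) for r in robot.pinpoint(c,n)][:2])
E
```

```text
clock: 5.55
tcp_pos: [506.0, -461.2, 83.2]
ee_rot: [[0.681, 0.733, -0.005], [0.733, -0.681, 0.004], [-0.0, -0.006, -1.0]]
contact_force: [-0.8, -0.7, 0.3]
finger_gap: 48.1
finger_force: 0.0
clock: 6.05
tcp_pos: [440.6, -536.3, 238.8]
ee_rot: [[0.678, 0.735, 0.003], [0.735, -0.678, -0.002], [0.0, 0.003, -1.0]]
contact_force: [0.0, -1.2, -1.6]
finger_gap: 70.2
finger_force: 0.0
clock: 6.25
tcp_pos: [370.2, -610.4, 236.8]
ee_rot: [[0.681, 0.733, 0.0], [0.733, -0.681, -0.0], [-0.0, 0.0, -1.0]]
contact_force: [1.0, -0.4, 0.2]
finger_gap: 75.0
finger_force: 0.0
t 6.3 tcp [ 361.5 -617.4  236.4] gap 75.1 ff 0.0 f [-8.5 -3.9 -0.2]
z axis [-0. -0. -1.] yaw of y -43.40594019523183
top board_edge [(array([ 608., -359.,  124.]), 0.68)]
top clip_pivot [(array([ 378., -200.,   53.]), 0.65)]
top turntable [(array([ 612., -360.,   24.]), 0.93)]
top knob_grip [(array([ 511., -466.,   53.]), 0.91)]
top tray [(array([ 410., -234.,    4.]), 0.89)]
scene board_edge [(array([ 611., -361.,  125.]), 0.87)]
scene clip_pivot [(array([ 380., -201.,   57.]), 0.73)]
scene turntable [(array([ 611., -357.,   19.]), 0.86)]
scene knob_grip [(array([ 511., -464.,   52.]), 0.47)]
scene tray [(array([ 408., -232.,   -1.]), 0.81), (array([ 610., -359.,    0.]), 0.57)]
```

View pics/k2.png

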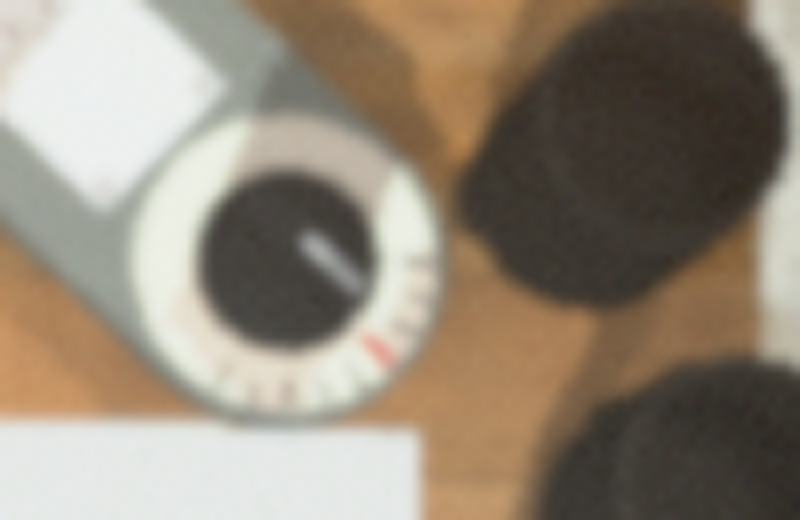

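View pics/b2.png

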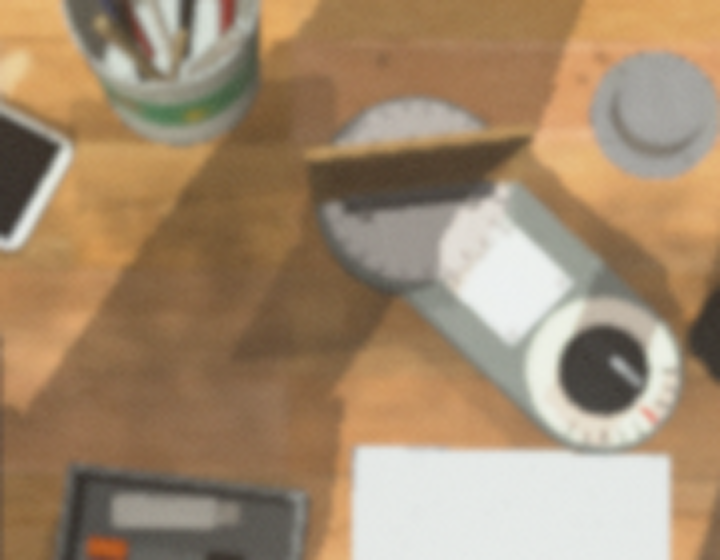

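The pointer runs from (305,240) to (360,290), parallel to the direction of the red mark at (380,350), and the board now faces the robot. I'll check the angle numerically and plan the clip grasp.

```bash
python3 - <<'E'
from h import *
d=robot.capture('top');a=d['color'].astype(int)
sub=a[150:215,335:400];r,g,b=sub[...,0],sub[...,1],sub[...,2]
yy,xx=np.mgrid[150:215,335:400]
w=np.clip(r-(g+b)/2-40,0,None)*((xx>375)&(yy>185)&(xx<390)&(yy<200))
print('red w',w.sum());u,v=(w*xx).sum()/w.sum(),(w*yy).sum()/w.sum()
# pointer: bright inside the knob's dark disc
m=(np.hypot(xx-371,yy-182.8)<9.5);wp=np.clip(sub.mean(-1)-95,0,None)*m
up,vp=(wp*xx).sum()/wp.sum(),(wp*yy).sum()/wp.sum()
R=ray(d,u,v,22);P=ray(d,up,vp,63.5);print((u,v),(up,vp))
pts=np.array([ray(d,x,y,63.5)[:2] for x,y in zip(xx[wp>0],yy[wp>0])]);q=pts-P[:2]
C=(q*wp[wp>0][:,None]).T@q;print('pointer PCA',np.degrees(np.arctan2(*np.linalg.eigh(C)[1][::-1,1])))
for c in ([508,-464],[508.5,-464],[510,-464.5]):print(c,'red',ang(c,R)%360,'pointer',ang(c,P)%360)
e=lambda x,y:ray(d,220+x/4,90+y/4,124)
print('edge',e(306,154),e(533,134),ang(e(306,154),e(533,134)),(e(306,154)+e(533,134))/2)
sub=a[195:270,225:310]
for c in ('top','scene'):
    if c=='scene':robot.capture(c)
    for n in ("clip_tip_a","spare_pivot"):
        print(c,n,[(np.round(x['position']),round(x['score'],2)) for x in robot.pinpoint(c,n)][:3])
go([379,-199.5,180],-6.7)
E
```

```text
red w 632.0
(np.float64(386.29588607594934), np.float64(196.50791139240508)) (np.float64(375.87193460490465), np.float64(182.20193763245538))
pointer PCA 45.49616499660329
[508, -464] red 228.77501230480152 pointer 228.818182879329
[508.5, -464] red 228.3036177955357 pointer 226.10551087239116
[510, -464.5] red 226.50792213333943 pointer 216.713591050537
edge [ 602.3 -301.   124. ] [ 613.6 -416.6  124. ] -84.37954805013233 [ 608.  -358.8  124. ]
top clip_tip_a [(array([ 380., -200.,   19.]), 0.62), (array([ 387., -199.,   17.]), 0.53)]
top spare_pivot [(array([ 373., -257.,   55.]), 0.61), (array([ 384., -199.,   54.]), 0.35)]
scene clip_tip_a [(array([ 372., -197.,   17.]), 0.5), (array([ 382., -192.,   20.]), 0.46)]
scene spare_pivot [(array([ 372., -254.,   55.]), 0.71)]
t 7.2 tcp [ 371.7 -609.4  236.4] gap 75.1 ff 0.0 f [-0.9  1.7 -0. ]
z axis [-0.  0. -1.] yaw of y -42.921082952657834
shift tool mm [ 305.2 -273.8   56.5]
tool z turn rad -0.632
```

```bash
python3 -m pendant '{"moves":[[0.034,-0.03,0,0,0,0,0.08],[0.034,-0.03,0,0,0,0,0.08],[0.034,-0.03,0,0,0,0,0.08],[0.034,-0.03,0,0,0,0,0.08],[0.034,-0.03,0,0,0,0,0.08]]}'
python3 -m pendant '{"moves":[[0.034,-0.03,0,0,0,0,0.08],[0.034,-0.03,0,0,0,0,0.08],[0.034,-0.03,0,0,0,0,0.08],[0.033,-0.034,0,0,0,0,0.08],[0,0,0,0,0,-0.126,0.08]]}'
python3 -m pendant '{"moves":[[0,0,0.01,0,0,-0.126,0.08],[0,0,0.02,0,0,-0.126,0.08],[0,0,0.02,0,0,-0.126,0.08],[0,0,0,0,0,-0.126,0.08],[0,0,0,0,0,0,0.08]]}'
python3 -m pendant '{"moves":[[0,0,0,0,0,0,0.08]]}'
python3 - <<'E'
from h import *
go([378.5,-199.7,104],-6.7)
E
```

```text
clock: 7.7
tcp_pos: [377.4, -381.0, 236.6]
ee_rot: [[0.681, 0.732, 0.0], [0.732, -0.681, -0.0], [-0.0, 0.0, -1.0]]
contact_force: [1.4, 1.0, 0.8]
finger_gap: 79.8
finger_force: 0.0
clock: 8.2
tcp_pos: [378.7, -194.7, 237.0]
ee_rot: [[0.581, 0.814, 0.001], [0.814, -0.581, -0.0], [0.0, 0.001, -1.0]]
contact_force: [0.2, -1.1, -0.1]
finger_gap: 79.6
finger_force: 0.0
clock: 8.7
tcp_pos: [378.5, -199.4, 186.2]
ee_rot: [[0.116, 0.993, -0.001], [0.993, -0.116, 0.0], [0.0, -0.001, -1.0]]
contact_force: [-1.4, -0.3, 0.8]
finger_gap: 80.4
finger_force: 0.0
clock: 8.8
tcp_pos: [378.9, -199.6, 186.8]
ee_rot: [[0.123, 0.992, 0.001], [0.992, -0.123, -0.0], [-0.0, 0.001, -1.0]]
contact_force: [-0.1, -0.1, -1.0]
finger_gap: 79.6
finger_force: 0.0
t 8.8 tcp [ 378.9 -199.6  186.8] gap 79.6 ff 0.0 f [-0.1 -0.1 -1. ]
z axis [ 0. -0. -1.] yaw of y -7.0536399326863295
shift tool mm [-0.2 -0.4 82.8]
tool z turn rad -0.006
```

```bash
python3 -m pendant '{"moves":[[0,0,0.03,0,0,0,0.08],[0,0,0.03,0,0,0,0.08],[0,0,0.015,0,0,0,0.08],[0,0,0.008,0,0,0,0.08],[0,0,0,0,0,0,0.08]]}' 20
python3 -m pendant '{"moves":[[0,0,0,0,0,0,0.07],[0,0,0,0,0,0,0.06],[0,0,0,0,0,0,0.055],[0,0,0,0,0,0,0.05],[0,0,-0.001,0,0,0,0.045]]}'
python3 -m pendant '{"moves":[[0,0,-0.001,0,0,0,0.04],[0,0,-0.001,0,0,0,0.035],[0,0,-0.001,0,0,0,0.03],[0,0,-0.001,0,0,0,0.025],[0,0,0,0,0,0,0.02]]}'
python3 -m pendant '{"moves":[[0,0,0,0,0,0,0.0],[0,0,0,0,0,0,0]]}'
```

```text
clock: 9.3
tcp_pos: [378.6, -199.4, 103.2]
ee_rot: [[0.121, 0.993, -0.001], [0.993, -0.121, 0.0], [0.0, -0.001, -1.0]]
contact_force: [0.1, 0.1, 1.1]
finger_gap: 79.8
finger_force: 0.0
clock: 9.8
tcp_pos: [379.9, -199.9, 105.7]
ee_rot: [[0.119, 0.993, 0.002], [0.993, -0.119, -0.001], [-0.001, 0.003, -1.0]]
contact_force: [0.9, 0.1, 11.2]
finger_gap: 46.5
finger_force: 9.5
clock: 10.3
tcp_pos: [379.2, -199.7, 109.1]
ee_rot: [[0.119, 0.993, 0.001], [0.993, -0.119, -0.001], [-0.0, 0.001, -1.0]]
contact_force: [0.2, -0.1, 8.7]
finger_gap: 28.6
finger_force: 20.0
clock: 10.5
tcp_pos: [379.3, -199.7, 109.1]
ee_rot: [[0.119, 0.993, 0.001], [0.993, -0.119, -0.001], [-0.0, 0.001, -1.0]]
contact_force: [0.2, 0.2, 10.2]
finger_gap: 28.8
finger_force: 20.0
```

```bash
python3 -m pendant '{"moves":[[0,0,-0.01,0,0,0,0],[0,0,-0.02,0,0,0,0],[0,0,-0.03,0,0,0,0],[0,0,-0.03,0,0,0,0],[0,0,-0.03,0,0,0,0]]}'
python3 -m pendant '{"moves":[[0,0,-0.03,0,0,0,0],[0,0,0,0,0,0,0],[0,0,0,0,0,0,0],[0,0,0,0,0,0,0]]}'
python3 - <<'E'
from h import *
import cv2
ims=[]
for c in ('top','scene'):
    d=robot.capture(c);ims.append(d['color'][:,:,::-1])
    for n in ("clip_pivot","spare_pivot","clip_tip_a"):
        print(c,n,[(np.round(x['position']),round(x['score'],2)) for x in robot.pinpoint(c,n)][:3])
a=cv2.resize(ims[1][130:260,230:430],(780,507),interpolation=cv2.INTER_CUBIC)
cv2.imwrite('pics/lift.png',a)
go([609,-359.5,260],5.6)
E
```

```text
clock: 11.0
tcp_pos: [378.2, -199.2, 230.2]
ee_rot: [[0.119, 0.993, -0.0], [0.993, -0.119, 0.0], [0.0, -0.0, -1.0]]
contact_force: [-0.5, -0.2, -0.7]
finger_gap: 28.8
finger_force: 20.0
clock: 11.4
tcp_pos: [378.1, -199.2, 257.7]
ee_rot: [[0.119, 0.993, -0.001], [0.993, -0.119, 0.001], [0.0, -0.001, -1.0]]
contact_force: [0.8, 0.1, -2.3]
finger_gap: 28.3
finger_force: 20.0
top clip_pivot []
top spare_pivot [(array([ 370., -258.,   55.]), 0.51)]
top clip_tip_a []
scene clip_pivot [(array([ 377., -198.,  206.]), 0.62)]
scene spare_pivot [(array([ 314., -378.,   -0.]), 0.67)]
scene clip_tip_a [(array([ 393., -196.,  170.]), 0.71), (array([ 360., -194.,  167.]), 0.57)]
t 11.8 tcp [ 378.6 -199.4  258.3] gap 28.6 ff 20.0 f [0.3 0.3 0.1]
z axis [-0.  0. -1.] yaw of y -6.821656940999192
shift tool mm [-131.6  247.8   -1.9]
tool z turn rad -0.217
```

View pics/lift.png

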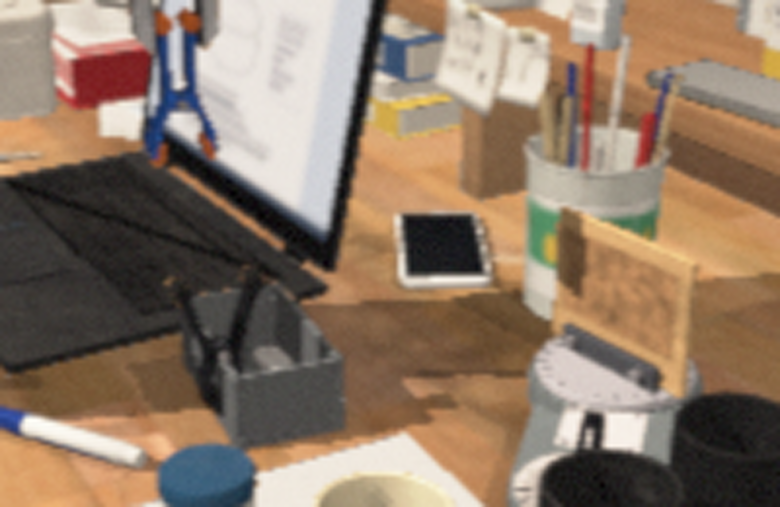

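The blue clip is held wide open and upright at (180,90), and the black clip is still parked at (215,320). Board top edge runs (565,212)–(690,268). Next: carry the clip above the board.

```bash
python3 -m pendant '{"moves":[[-0.01,0.02,0,0,0,0,0],[-0.0165,0.031,0,0,0,0,0],[-0.0165,0.031,0,0,0,0,0],[-0.0165,0.031,0,0,0,0,0],[-0.0165,0.031,0,0,0,0,0]]}'
python3 -m pendant '{"moves":[[-0.0165,0.031,0,0,0,0,0],[-0.0165,0.031,0,0,0,0,0],[-0.0165,0.031,0,0,0,0,0],[-0.0065,0.011,0,0,0,-0.07,0],[0,0,0,0,0,-0.07,0]]}'
python3 -m pendant '{"moves":[[0,0,0,0,0,-0.077,0],[0,0,0,0,0,0,0],[0,0,0,0,0,0,0],[0,0,0,0,0,0,0]]}'
python3 - <<'E'
from h import *
import cv2
for i in range(3):
  for c in ('scene','top'):
    d=robot.capture(c)
    for n in ("clip_pivot","clip_tip_a","board_edge"):
        print(c,n,[(np.round(x['position']),round(x['score'],2)) for x in robot.pinpoint(c,n)][:2])
    if c=='scene':
        a=d['color'][100:250,320:480,::-1];cv2.imwrite('pics/hover.png',cv2.resize(a,(640,600),interpolation=cv2.INTER_CUBIC))
go([609.5,-359.8,192],5.6)
E
```

```text
clock: 12.3
tcp_pos: [513.7, -292.9, 258.2]
ee_rot: [[0.119, 0.993, -0.0], [0.993, -0.119, 0.0], [0.0, -0.0, -1.0]]
contact_force: [0.5, -0.2, -0.1]
finger_gap: 28.8
finger_force: 20.0
clock: 12.8
tcp_pos: [610.4, -360.8, 257.0]
ee_rot: [[-0.023, 1.0, -0.001], [1.0, 0.023, 0.001], [0.001, -0.001, -1.0]]
contact_force: [-0.3, 0.8, -0.8]
finger_gap: 28.5
finger_force: 20.0
clock: 13.2
tcp_pos: [609.2, -360.0, 258.4]
ee_rot: [[-0.096, 0.995, -0.0], [0.995, 0.096, 0.0], [0.0, -0.0, -1.0]]
contact_force: [-0.6, 0.1, -0.1]
finger_gap: 28.6
finger_force: 20.0
scene clip_pivot [(array([ 610., -358.,  208.]), 0.91)]
scene clip_tip_a [(array([ 597., -361.,  168.]), 0.89), (array([ 625., -353.,  171.]), 0.69)]
scene board_edge [(array([ 609., -357.,  127.]), 0.59), (array([ 315., -382.,   -1.]), 0.57)]
top clip_pivot []
top clip_tip_a []
top board_edge []
scene clip_pivot [(array([ 607., -361.,  210.]), 0.71)]
scene clip_tip_a [(array([ 619., -353.,  170.]), 0.45)]
scene board_edge [(array([ 609., -358.,  129.]), 0.59), (array([ 596., -358.,  168.]), 0.19)]
top clip_pivot [(array([ 513., -464.,   54.]), 0.16)]
top clip_tip_a [(array([ 313., -388.,    2.]), 0.19)]
top board_edge []
scene clip_pivot [(array([ 609., -357.,  205.]), 0.56)]
scene clip_tip_a [(array([ 621., -352.,  171.]), 0.65), (array([ 594., -361.,  168.]), 0.62)]
scene board_edge [(array([ 609., -357.,  124.]), 0.89)]
top clip_pivot []
top clip_tip_a []
top board_edge []
t 14.4 tcp [ 609.3 -360.   258.5] gap 28.5 ff 20.0 f [-1.1 -0.  -0.3]
z axis [ 0.  0. -1.] yaw of y 5.610938776661242
shift tool mm [ 0.2  0.2 66.5]
tool z turn rad 0.0
```

View pics/hover.png

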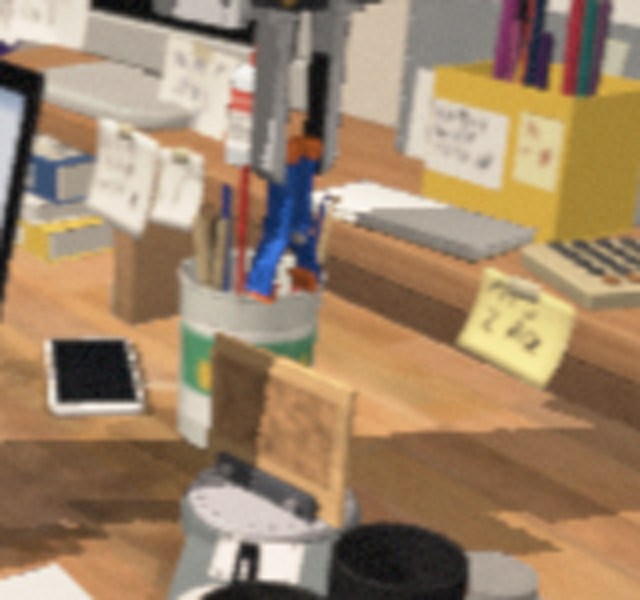

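The clip hangs above the board, jaws at (262,290) and (310,280), centred over its top edge (215,340)–(350,390). Now I'll lower it straight down.

```bash
python3 -m pendant '{"moves":[[0,0,0.015,0,0,0,0],[0,0,0.015,0,0,0,0],[0,0,0.01,0,0,0,0],[0,0,0.01,0,0,0,0],[0,0,0.008,0,0,0,0]]}'
python3 -m pendant '{"moves":[[0,0,0.008,0,0,0,0],[0,0,0,0,0,0,0],[0,0,0,0,0,0,0],[0,0,0,0,0,0,0]]}'
python3 - <<'E'
from h import *
import cv2
for i in range(3):
    d=robot.capture('scene')
    for n in ("clip_pivot","clip_tip_a","board_edge","knob_grip"):
        print(n,[(np.round(x['position']),round(x['score'],2)) for x in robot.pinpoint('scene',n)][:2])
a=d['color'][130:230,340:440,::-1];cv2.imwrite('pics/end.png',cv2.resize(a,(600,600),interpolation=cv2.INTER_CUBIC))
go([609.3,-360,192],5.6)
E
```

```text
clock: 14.9
tcp_pos: [609.0, -359.9, 199.1]
ee_rot: [[-0.098, 0.995, -0.001], [0.995, 0.098, 0.001], [0.001, -0.001, -1.0]]
contact_force: [1.1, 0.0, -0.4]
finger_gap: 29.0
finger_force: 20.0
clock: 15.3
tcp_pos: [609.5, -360.1, 193.0]
ee_rot: [[-0.098, 0.995, 0.001], [0.995, 0.098, -0.0], [-0.0, 0.001, -1.0]]
contact_force: [0.2, 0.1, -0.4]
finger_gap: 28.6
finger_force: 20.0
clip_pivot [(array([ 607., -359.,  143.]), 0.93), (array([ 370., -258.,   56.]), 0.48)]
clip_tip_a [(array([ 592., -359.,  104.]), 0.77)]
board_edge [(array([ 614., -356.,  130.]), 0.8)]
knob_grip [(array([ 510., -465.,   54.]), 0.6), (array([ 313., -382.,    0.]), 0.3)]
clip_pivot [(array([ 310., -379.,   -2.]), 0.72), (array([ 607., -358.,  140.]), 0.67)]
clip_tip_a [(array([ 594., -360.,  101.]), 0.72), (array([ 622., -351.,  104.]), 0.63)]
board_edge [(array([ 612., -355.,  126.]), 0.61)]
knob_grip [(array([ 509., -465.,   52.]), 0.6)]
clip_pivot [(array([ 607., -358.,  139.]), 0.7)]
clip_tip_a [(array([ 592., -358.,  102.]), 0.65), (array([ 622., -356.,  108.]), 0.53)]
board_edge [(array([ 609., -354.,  124.]), 0.97)]
knob_grip [(array([ 511., -465.,   52.]), 0.47), (array([ 409., -234.,    1.]), 0.43)]
t 16.05 tcp [ 609.3 -360.   192.5] gap 28.6 ff 20.0 f [ 0.4  0.1 -0.7]
z axis [ 0.  0. -1.] yaw of y 5.608318931075052
shift tool mm [-0.   0.   0.5]
tool z turn rad 0.0
```

View pics/end.png

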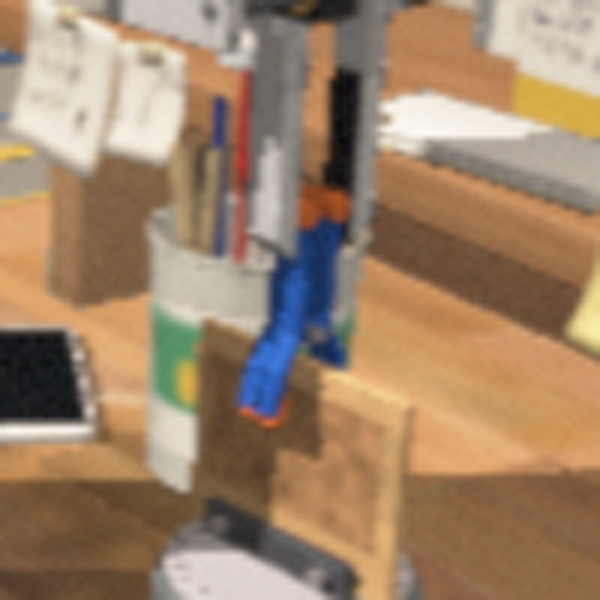

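The clip straddles the middle of the edge: front jaw at (262,405), rear jaw behind the board at (330,350). There is no contact force, so I'm handing in.

```bash
python3 -c "
from station import robot
print(robot.hand_in())"
```

```text
the job is handed in; nothing more can be done
None
```

I handed the job in at about 16 s: the knob is at the red mark (pointer measured within about 3° of it), and the blue clip is held squeezed open astride the middle of the board's top edge with no contact force showing; the hand-in gave no verdict.

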